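# Sort full solder-paste jars from empties by weight and stow the full ones

## Task

The three paste jars on the left bench look alike, but some are full and some are empty: feel the weight of each by lifting it, then stand the full ones in the bay of the sliding metal stock tray and the empty ones in the orange tray. When all three are sorted, push the stock tray fully home under its blue hood. Keep the jars upright and leave the solder spool and the tape roll where they are.

Things in the scene. Friction and masses are not known exactly. Their poses are not given: they have to be found in the camera images.
- jar_a_center (a point): Opaque white screw-top jar with a green cap, 42 mm in diameter, 64 mm tall, upright; all three look alike. Full it weighs 300 to 400 g, empty 60 to 70 g (rigid filling, a few mm loose inside); only the weight tells, the letter says nothing. This point lies on its axis, half-way up (32 mm above its underside); z along the axis.
- jar_b_center (a point): Opaque white screw-top jar with a green cap, 42 mm in diameter, 64 mm tall, upright; all three look alike. Full it weighs 300 to 400 g, empty 60 to 70 g (rigid filling, a few mm loose inside); only the weight tells, the letter says nothing. This point lies on its axis, half-way up (32 mm above its underside); z along the axis.
- jar_c_center (a point): Opaque white screw-top jar with a green cap, 42 mm in diameter, 64 mm tall, upright; all three look alike. Full it weighs 300 to 400 g, empty 60 to 70 g (rigid filling, a few mm loose inside); only the weight tells, the letter says nothing. This point lies on its axis, half-way up (32 mm above its underside); z along the axis.
- jar_a: The whole of the jar whose centre is jar_a_center; origin at the centre of its underside, z up its axis.
- jar_b: The whole of the jar whose centre is jar_b_center; origin at the centre of its underside, z up its axis.
- jar_c: The whole of the jar whose centre is jar_c_center; origin at the centre of its underside, z up its axis.
- bay_center (a point): Centre of the floor of the aluminium stock tray's jar bay; moves with the tray. Floor 14 mm above the bench; bay 77 (x) by 130 (y) mm inside, lip 9 mm high all round; good jar places: 33 mm either side along y. x points to the hood (the way home), z up. It starts out, clear of the hood; fully home, against its stop, it lies 37 mm behind the hood's front edge (hood_front).
- push_plate (a point): Middle of the front face of the blue upright plate at the stock tray's front, the place to push along +x; plate 136 mm wide (y), 6 mm thick, from 9 to 54 mm above the bench; this point is 36 mm above it, 124 mm in front of bay_center. Fully home it is 87 mm in front of hood_front. It pushes with some 2 N and stays where left; jars ride along.
- stock_tray: The whole sliding stock tray (bay and push plate), with a travel of 140 mm.
- hood_front (a point): Point on the bench in the middle below the front edge of the fixed blue hood, a sheet-metal box 96 mm high, 159 mm wide (y) and 90 mm deep, which reaches back from here along +x and is open to the front. x points into the hood, z up.
- empties_tray: Orange plastic open tray for empties, fixed, 95 mm (x) by 142 mm (y), 14 mm high, walls 4 mm; origin at the centre of its underside.
- empties_tray_in (a point): Centre of the inner floor of the orange tray, 6 mm above the bench; y along the tray's long side. Good places for jars: 34 mm either side of this point along y.
- microscope: Stereo microscope beside the jars on the left bench, fixed and solid: base 215 mm (x) by 158 mm (y), eyepieces reaching 105 mm from its origin towards the robot at 270 to 400 mm above the bench. Origin near the centre of its underside. Swing round it, not through it.
- spool: Red-flanged solder spool standing on its flange, 52 mm in diameter, 42 mm tall, loose; origin at the centre of its underside. To be left alone.
- tape: Blue tape roll lying flat, 56 mm in diameter, 19 mm tall, loose; origin at the centre of its underside. To be left alone.
Mind the look-alikes: they are no part of the job. What is shaped like the jar_a but black or yellow is not meant.

How it is judged:
By the outcome, as a careful person would: the job done as asked, in the order asked, and still so for the second after the job is handed in, with the robot touching nothing.
It also fails if it takes over 72 s, if anything falls off the work surface, if the arm or the gripper's body presses on something with over 40 N, if the wrist force passes 120 N, or if a joint passes its speed limit or range.

## Robot

A 6-joint arm with a two-finger parallel gripper is mounted at the origin on a cart in front of the work surface, level with it; the furniture and walls round the work are solid. World frame = base frame: x ahead of the robot, y to its left, z up, the work surface at z = 0. Lengths are in m, angles in degrees, forces in N, time in s.
With the tool pointing down it reaches from about 0.25 to 0.725 m from the base axis. Payload 9.7 kg.
Tool frame: the origin (TCP) lies at the very end of the fingers, on their centre line; the grasp point (between the pads) lies 19 mm behind it; z points along the fingers, y is the line along which they close (so a half turn about z gives the same grasp; the last joint's range is limited). The gripper opens to 85 mm and grips with 20 to 120 N. Pads are 22 mm wide; open, the fingers measure 114 mm over their backs; the gripper's body (76 mm by 85 mm) begins 54 mm behind the grasp point. The pads swing forward as they close: fully open they stand 13 mm farther back than shut.
Start: joints at [-63.083, 4.979, 10.078, 95.1, 0, 90], TCP at [0.249, -0.49, 0.231] pointing down, gripper open.
Joint ranges: [-179.16, 179.16], [-48.56, 103.87], [-65.8, 70.77], [-126.05, 130.52], [-82.76, 87.17], [-180, 180]. Speed limits (degrees/s): [127.2, 127.2, 147.25, 180, 180, 180].

## Interface

Orientations are given as [roll, pitch, yaw] about the fixed x, y, z axes, in that order (R = Rz(yaw) Ry(pitch) Rx(roll)).
In Python, from workcell import bot, viewer, finder gives the robot as it stands. The module is installed in compiled form; this text tells all that it offers.
- The arm moves only by the shell command python3 -m inch 'ROWS' [FORCE]. ROWS is JSON, a list that holds one entry, the list of rows, each a list of 7 numbers: the opening in per cent of the stroke, from 0 (shut) to 100 (fully open), then the shift along the tool's x, y, z in mm, then the turn, a rotation vector about the tool's x, y, z in degrees. In form: [[[grip, tx, ty, tz, ax, ay, az], ...]]. A call has 1 to 8 rows; each row shifts and turns the commanded pose from where the row before left it, along the tool's axes as they then stand; what a row does not reach is not made up. A row lasts 1/8 s, in which the tool goes at most 62.5 mm and 10.7 degrees, less where a joint would pass 70% of its speed; a pose out of reach is approached as far as the arm can. A call with a gripper value outside its range is refused whole. The fingers move at their own pace and stop on an object; FORCE is the grip in N (left out, the last holds). Time passes only in rows, so rows that do not move let the fingers close. It gives the time, the measured TCP pose, the force, the opening and the grip force at its end, in the units of the state.
- bot.get_obs(): the state, without advancing time (a new reading comes with each control period).
- viewer.camera(name): name is "scene" or "top"; returns a dict with "pixels" (420x560x3 uint8, red, green, blue), "vfov" (degrees; the focal length in pixels is half the picture's height over the tangent of half this angle, whatever the lens; pixels are square), "cx", "cy" (the principal point, pixels), "R" (3x3) and "t" (3): a world point X has camera coordinates R X + t. Camera axes: x right, y down, z forward; pixel columns grow to the right and rows downward; lengths in m; the calibration is good to about 2 mm. A picture is of the moment at which its call begins. There is no depth.
- bot.job_done(): hands the job in; it is judged then, once.
Trained networks look in the newest picture that a camera, given by its name, has taken for a name from the list of things; names that differ only in an ending like _2 or _b are one class to them, and where a whole thing is asked for, a point or a joint stands for the part that bears it (a point fixed in the world has none). Each returns a list of dicts, best first, with "conf" (0 to 1); they miss things now and then, are a little off and sometimes report something else, mostly with a low value. They report only what shows in the picture. A call takes as long as a camera call. They do not tell look-alikes from the thing itself.
- finder.outline_of(camera, thing): "pixels" (420x560 bool, what is visible of it) and "extent" ([centre column, centre row, width, height] in pixels, round what is visible of it).
- finder.mark_of(camera, thing): "position" ([column, row] in pixels: a listed point, or the origin of a listed thing).
The state is a dict: "time": time; "q": joint angles; "qd": joint speeds; "joint_efforts": joint torques, N m; "ee_pos": TCP position; "tcp_rot": TCP orientation; "wrist_force": force on the tool from outside, world axes, zero at the start; "torque": the same for the moment, N m; "opening": finger opening in m; "grasp_force": force on a finger pad.
Only numpy, scipy, OpenCV 4.12 (cv2) and the standard library are available. Lean on these libraries where they do the work, as an engineer would, in place of code of your own. Each camera call takes 0.05 s, during which the arm holds its last target. There are 200 camera calls.

## Working session

There is one attempt and no reset: what is moved stays moved. The work goes in short steps, Python scripts to look and compute and a shell command to move; the robot and the scene stay as the last step left them, time stands still between calls to the robot, and variables do not carry over. Pictures are saved under pics/ and viewed, at most 10 in all, crops included, and the job is handed in when it is done.

```bash
mkdir -p pics; cat > h.py <<'E'
import numpy as np, cv2
from workcell import bot, viewer, finder
def cam(n):
    c=viewer.camera(n); return c
def ray(c,px):
    f=c["pixels"].shape[0]/2/np.tan(np.radians(c["vfov"]/2))
    d=np.array([(px[0]-c["cx"])/f,(px[1]-c["cy"])/f,1.0])
    R=np.array(c["R"]);t=np.array(c["t"]);return -R.T@t, R.T@d
def onz(c,px,z):
    o,d=ray(c,px); return o+d*(z-o[2])/d[2]
def proj(c,X):
    f=c["pixels"].shape[0]/2/np.tan(np.radians(c["vfov"]/2))
    p=np.array(c["R"])@X+np.array(c["t"]); return np.array([c["cx"]+f*p[0]/p[2],c["cy"]+f*p[1]/p[2]])
def save(c,n): cv2.imwrite("pics/"+n,c["pixels"][:,:,::-1])
E
python3 - <<'E'
from h import *
Z=dict(jar_a_center=.032,bay_center=.014,push_plate=.036,hood_front=0,empties_tray_in=.006,microscope=0,spool=0,tape=0)
ims=[]
for n in("top","scene"):
    c=cam(n); save(c,n+"0.png"); print(n,"cam at",np.round(ray(c,(0,0))[0],3))
    for k,z in Z.items():
        for r in finder.mark_of(n,k)[:6]:
            print(n,k,round(r["conf"],2),np.round(r["position"],1),np.round(onz(c,r["position"],z)[:2],4))
o=bot.get_obs();print(o["ee_pos"],o["tcp_rot"],o["wrist_force"],o["opening"])
E
```

```text
top cam at [ 0.418 -0.046  1.173]
top jar_a_center 0.72 [211.  231.7] [0.4917 0.2164]
top jar_a_center 0.7 [208.1 199.4] [0.5811 0.2289]
top jar_a_center 0.58 [235.4 179.8] [0.6377 0.1548]
top bay_center 0.9 [365.8 211.7] [ 0.5586 -0.2075]
top push_plate 0.7 [365.6 256.9] [ 0.4344 -0.2046]
top hood_front 0.62 [362.7 178.9] [ 0.653  -0.2002]
top hood_front 0.48 [304.9 176.8] [ 0.6561 -0.0377]
top empties_tray_in 0.89 [437.4 238.7] [ 0.4896 -0.4026]
top empties_tray_in 0.2 [244.9 218.1] [0.534 0.128]
top microscope 0.36 [237.  182.3] [0.6367 0.1556]
top spool 0.61 [306.3 174.5] [ 0.6628 -0.0415]
top tape 0.53 [436.1 281.5] [ 0.3738 -0.3995]
scene cam at [-0.488  0.768  0.709]
scene jar_a_center 0.95 [210.5 215.5] [0.6332 0.1633]
scene jar_a_center 0.78 [221.6 247.4] [0.4784 0.2235]
scene jar_a_center 0.57 [195.2 232.9] [0.5771 0.2398]
scene bay_center 0.73 [331.7 198.1] [ 0.5428 -0.1823]
scene bay_center 0.57 [361.5 204.1] [ 0.4636 -0.2233]
scene push_plate 0.71 [361.9 205. ] [ 0.429 -0.189]
scene hood_front 0.91 [307.8 188.9] [ 0.6545 -0.1858]
scene hood_front 0.46 [210.2 214.7] [0.6908 0.133 ]
scene empties_tray_in 0.41 [259.3 244.5] [0.4704 0.1211]
scene spool 0.84 [268.  201.5] [ 0.6592 -0.0409]
scene tape 0.74 [428.2 203.6] [ 0.369  -0.3966]
[ 0.24899159 -0.49039213  0.23123475] [-1.79995213e+02 -1.24190726e-03  2.69167747e+01] [ 0.36707436 -0.1295584  -0.25229847] 0.08554727709300515
```

```bash
python3 -c "
import cv2;[cv2.imwrite('pics/%s1.png'%n,cv2.resize(cv2.imread('pics/%s0.png'%n),(800,600))) for n in('top','scene')]"
```

```text
(no output)
```

View pics/top1.png

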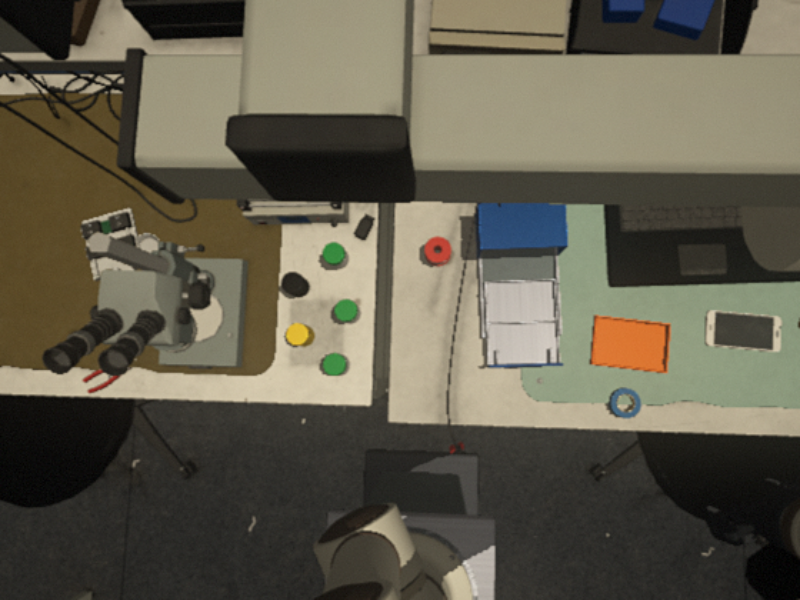

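View pics/scene1.png

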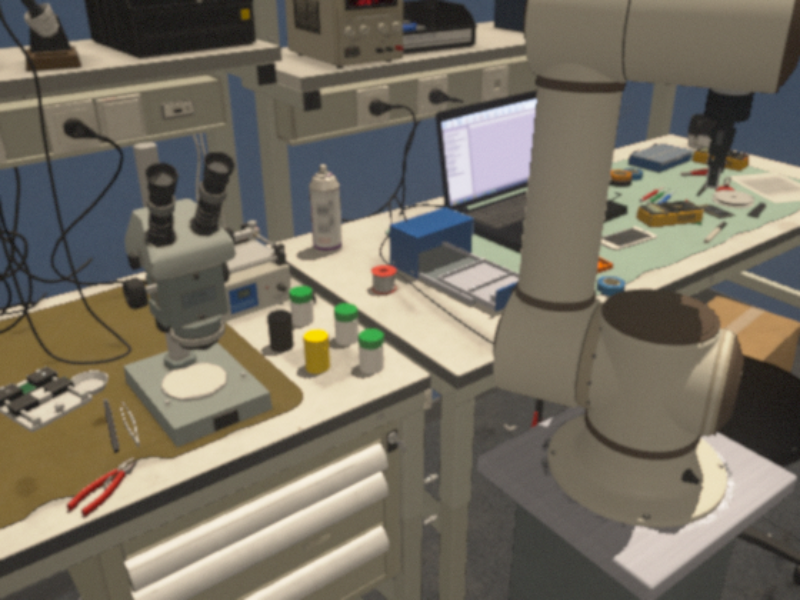

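Top view (800-px picture): green-capped jars at about (333,253), (345,311) and (334,364). The look-alikes are black at (294,285) and yellow at (298,334). The stock tray is at (520,310), the hood at (522,225), the orange tray at (630,343), the spool at (437,250) and the tape at (625,403). The networks mixed the black and yellow ones in with the jars, so I'll choose by the green caps and check with a crop.

```bash
python3 - <<'E'
from h import *
def blobs(c,lo,hi,amin,roi):
    h=cv2.cvtColor(c["pixels"],cv2.COLOR_RGB2HSV); m=cv2.inRange(h,lo,hi)
    k=np.zeros_like(m);x0,y0,x1,y1=roi;k[y0:y1,x0:x1]=1;m=m*k
    n,l,s,ce=cv2.connectedComponentsWithStats(m)
    return [(ce[i],s[i],l==i) for i in range(1,n) if s[i,4]>amin]
for n,roi in(("top",(190,150,270,280)),("scene",(180,180,290,280))):
    c=cam(n)
    for ce,s,_ in blobs(c,(45,90,40),(85,255,255),20,roi):
        x,y,w,h,a=s; print(n,"green",np.round(ce,1),s,np.round(onz(c,ce,.064 if n=="top" else .057)[:2],4))
    if n=="top":
        ct=c
        for ce,s,m in blobs(c,(5,180,120),(15,255,255),200,(400,200,490,280)):
            b=cv2.boxPoints(cv2.minAreaRect(np.argwhere(m)[:,::-1].astype(np.float32)))
            W=np.array([onz(c,p,.012)[:2] for p in b]);print("orange",np.round(W,4),W.mean(0))
        for k in("stock_tray","hood_front","microscope"):
            for r in finder.outline_of(n,k)[:2]:
                b=cv2.boxPoints(cv2.minAreaRect(np.argwhere(r["pixels"])[:,::-1].astype(np.float32)))
                print(k,round(r["conf"],2),[np.round(onz(c,p,.02)[:2],3).tolist() for p in b])
p=ct["pixels"][:,:,::-1]
a=cv2.resize(p[160:270,185:255],None,fx=5,fy=5,interpolation=2); b=cv2.resize(p[140:270,325:395],(350,550)and (297,550),interpolation=2)
cv2.imwrite("pics/crop.png",np.hstack([a,b]))
E
```

```text
top green [233.2 177.2] [226 170  16  15 186] [0.6386 0.1556]
top green [241.6 217. ] [234 210  16  15 196] [0.5311 0.1283]
top green [233.6 254.8] [226 247  16  16 200] [0.43   0.1456]
orange [[ 0.4444 -0.3339]
 [ 0.5368 -0.3446]
 [ 0.5239 -0.4873]
 [ 0.4324 -0.4755]] [ 0.48439368 -0.41031681]
stock_tray 0.7 [[0.6, -0.13], [0.608, -0.268], [0.443, -0.275], [0.433, -0.139]]
hood_front 0.66 [[0.755, -0.111], [0.758, -0.291], [0.437, -0.291], [0.432, -0.116]]
hood_front 0.22 [[0.599, -0.13], [0.608, -0.271], [0.441, -0.278], [0.431, -0.139]]
scene green [210.4 205.4] [203 200  16  12 159] [0.6407 0.1573]
scene green [241.5 218. ] [234 212  17  13 176] [0.533  0.1303]
scene green [259.6 236.2] [251 229  18  15 205] [0.4315 0.1459]
```

View pics/crop.png

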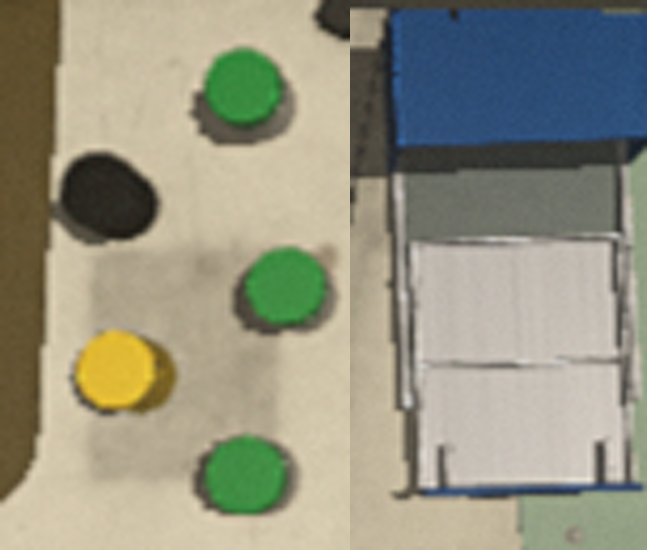

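The crop confirms the three green-capped jars, with yellow and black to their left. In world coordinates they are near (0.431,0.146), mid (0.532,0.129) and far (0.640,0.157). I'll use tool yaw 90 so that tool x is world +y and tool y is world +x.

```bash
python3 -m inch '[[[73,0,0,0,0,0,-10.5],[73,0,0,0,0,0,-10.5],[73,0,0,0,0,0,-10.5],[73,0,0,0,0,0,-10.5],[73,0,0,0,0,0,-10.5],[73,0,0,0,0,0,-10.6],[73,50,15,0,0,0,0],[73,58,17,0,0,0,0]]]' 35
python3 - <<'E'
from h import *
o=bot.get_obs();print(o["q"])
c=cam("top")
P=lambda u,v,z:onz(c,(325+u/4.243,140+v/4.231),z)[:2]
q=[P(413,240,.023),P(617,235,.023),P(422,364,.023),P(620,359,.023)]
print(np.round(q,4),np.mean(q,0)); print("plate",P(430,490,.054),P(640,486,.054))
print("hood front top",P(388,143,.096),P(640,138,.096), "instr",onz(c,(206,155),.06))
E
```

```text
time: 2.15
ee_pos: [0.281, -0.3816, 0.2308]
tcp_rot: [-180.0, -0.0, 89.9]
wrist_force: [0.4, 0.8, 0.6]
opening: 0.0623
grasp_force: 0.0
[-5.36381066e+01 -5.39003259e+00 -3.18320047e-01  9.51078819e+01
  8.17685726e-03  3.64403046e+01]
[[ 0.602  -0.3586]
 [ 0.6078 -0.4868]
 [ 0.522  -0.3635]
 [ 0.5281 -0.487 ]] [ 0.56496146 -0.42397941]
plate [ 0.4413601  -0.35909996] [ 0.44729745 -0.48535763]
hood front top [ 0.64958346 -0.32440841] [ 0.65524463 -0.47364466] instr [0.69988209 0.23397912 0.06      ]
```

```bash
python3 -m inch '[[[73,60,18,0,0,0,0],[73,60,18,0,0,0,0],[73,60,18,0,0,0,0],[73,60,17,0,0,0,0],[73,60,17,0,0,0,0],[73,60,16,10,0,0,0],[73,60,16,30,0,0,0],[73,60,16,40,0,0,0]]]'
python3 -m inch '[[[73,45,13,30,0,0,0],[73,0,0,0,0,0,0]]]'
python3 - <<'E'
from h import *
c=cam("top")
P=lambda u,v,z:onz(c,(325+(u-350)/4.243,140+v/4.231),z)[:2]
q=[P(413,240,.023),P(617,235,.023),P(422,364,.023),P(620,359,.023)]
print(np.round(q,4),np.mean(q,0)); print("plate",P(430,490,.054),P(640,486,.054))
print("hood front top",P(388,143,.096),P(640,138,.096))
o=bot.get_obs();print(o["ee_pos"],o["q"])
b=c["pixels"][140:290,180:280,::-1];cv2.imwrite("pics/near.png",cv2.resize(b,None,fx=4,fy=4))
s=cam("scene");save(s,"s2.png")
E
```

```text
time: 3.2
ee_pos: [0.4132, 0.0842, 0.1603]
tcp_rot: [179.9, -0.0, 90.1]
wrist_force: [0.7, -0.5, 0.7]
opening: 0.0621
grasp_force: 0.0
time: 3.45
ee_pos: [0.4246, 0.129, 0.1278]
tcp_rot: [-179.8, 0.0, 90.2]
wrist_force: [-0.7, 0.2, -0.0]
opening: 0.0623
grasp_force: 0.0
[[ 0.5974 -0.1352]
 [ 0.6033 -0.266 ]
 [ 0.5167 -0.142 ]
 [ 0.5229 -0.2679]] [ 0.5600778  -0.20275195]
plate [ 0.4354388  -0.14535038] [ 0.44147033 -0.27411995]
hood front top [ 0.64591934 -0.11353304] [ 0.65166489 -0.26580488]
[0.42492583 0.12783208 0.12930848] [ 1.67469525e+01 -1.02936072e+01 -1.58972403e+01  8.45351100e+01
 -6.04992993e-03  1.06567382e+02]
```

View pics/s2.png

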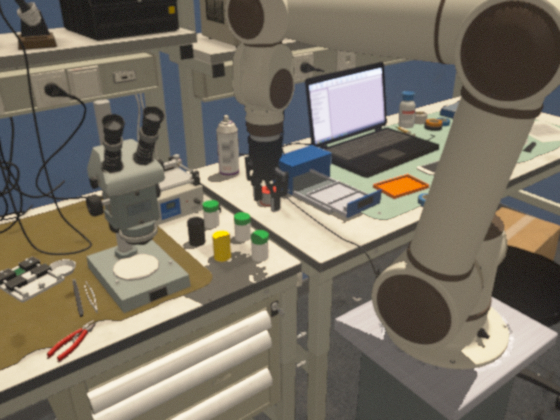

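Hand is hovering above and right of the near jar (scene pixel 260,245), with fingers at about (268,195); the path is clear. I'll go down and grip it.

```bash
python3 -m inch '[[[73,17,6,0,0,0,0],[73,0,0,40,0,0,0],[73,0,0,40,0,0,0],[73,0,0,26,0,0,0],[73,0,0,0,0,0,0],[30,0,0,0,0,0,0],[30,0,0,0,0,0,0],[30,0,0,0,0,0,0]]]' 40
python3 -c "
from workcell import bot
o=bot.get_obs();print(o['ee_pos'],o['wrist_force'],o['opening'],o['grasp_force'])"
```

```text
time: 4.55
ee_pos: [0.4329, 0.1443, 0.0264]
tcp_rot: [179.8, -0.1, 90.0]
wrist_force: [-1.3, -1.2, 7.5]
opening: 0.0416
grasp_force: 41.2
[0.43293302 0.14434765 0.02635429] [-1.33845747 -1.23723247  7.52078323] 0.041583312816743635 41.175961419939995
```

```bash
python3 -m inch '[[[30,0,0,-30,0,0,0],[30,0,0,-30,0,0,0],[30,0,0,-20,0,0,0],[30,0,0,0,0,0,0],[30,0,0,0,0,0,0],[30,0,0,0,0,0,0],[30,0,0,0,0,0,0]]]'; python3 -m inch '[[[30,0,0,0,0,0,0]]]';python3 -m inch '[[[30,0,0,0,0,0,0]]]'
```

```text
time: 5.42
ee_pos: [0.4313, 0.1439, 0.1036]
tcp_rot: [-179.9, 0.0, 90.0]
wrist_force: [-0.2, 0.2, 0.2]
opening: 0.0417
grasp_force: 40.9
time: 5.55
ee_pos: [0.4315, 0.144, 0.104]
tcp_rot: [-180.0, 0.0, 90.0]
wrist_force: [0.8, -0.0, -0.8]
opening: 0.0417
grasp_force: 40.9
time: 5.68
ee_pos: [0.4316, 0.144, 0.1042]
tcp_rot: [-180.0, 0.0, 90.0]
wrist_force: [0.4, -0.4, -0.3]
opening: 0.0418
grasp_force: 40.9
```

Held with opening 41.8 mm and about −0.3 N of load, so the near jar is empty. It goes to the orange tray's far place at about (0.483,−0.441).

```bash
python3 -m inch '[[[30,-25,2,-20,0,0,0],[30,-50,4,-20,0,0,0],[30,-58,5,0,0,0,0],[30,-58,5,0,0,0,0],[30,-58,5,0,0,0,0],[30,-58,5,0,0,0,0],[30,-58,5,0,0,0,0],[30,-58,5,0,0,0,0]]]'; python3 -m inch '[[[30,-58,5,0,0,0,0],[30,-55,5,0,0,0,0],[30,-45,4,0,0,0,0],[30,0,0,20,0,0,0],[30,0,0,30,0,0,0],[30,0,0,20,0,0,0],[30,0,0,0,0,0,0],[30,0,0,0,0,0,0]]]'
python3 - <<'E'
from h import *
o=bot.get_obs();print(o["q"])
c=cam("top");s=cam("scene")
a=c["pixels"][200:290,390:480,::-1];b=s["pixels"][140:230,370:460,::-1]
cv2.imwrite("pics/p1.png",np.hstack([cv2.resize(x,(380,380)) for x in(a,b)]))
E
```

```text
time: 6.68
ee_pos: [0.4676, -0.2811, 0.1444]
tcp_rot: [180.0, 0.0, 90.0]
wrist_force: [1.2, -0.1, -0.0]
opening: 0.042
grasp_force: 40.9
time: 7.68
ee_pos: [0.4821, -0.4372, 0.0753]
tcp_rot: [180.0, 0.0, 90.0]
wrist_force: [0.7, -0.3, -1.0]
opening: 0.0417
grasp_force: 40.9
[-4.22042568e+01  1.84751398e+01  8.55676858e+00  8.00203687e+01
  6.20128257e-04  4.77758589e+01]
```

View pics/p1.png

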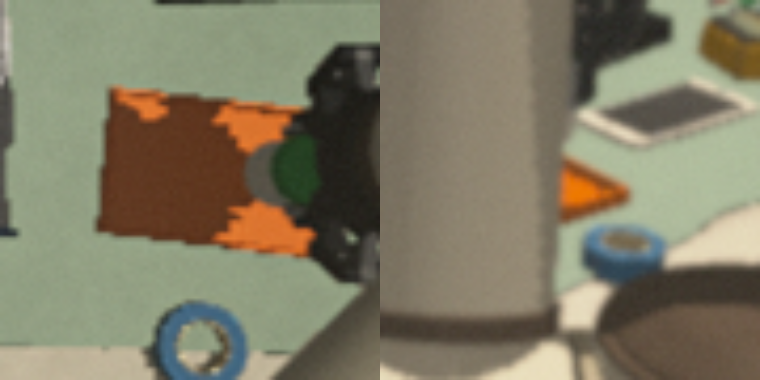

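Jar hangs over the right end of the orange tray, centred across it (crop pixel 295,170), with the tape (200,345) well clear. I'll lower it and release.

```bash
python3 -m inch '[[[30,-2,1,25,0,0,0],[30,0,0,17,0,0,0],[30,0,0,1,0,0,0],[30,0,0,0,0,0,0]]]'; python3 -m inch '[[[73,0,0,0,0,0,0],[73,0,0,0,0,0,0],[73,0,0,0,0,0,0],[73,0,0,-40,0,0,0],[73,0,0,-50,0,0,0],[73,20,2,-30,0,0,0],[73,58,5,0,0,0,0],[73,58,5,0,0,0,0]]]'
python3 - <<'E'
from h import *
c=cam("top")
for r in finder.mark_of("top","jar_a_center"): print(round(r["conf"],2),r["position"],onz(c,r["position"],.038)[:2])
E
```

```text
time: 8.28
ee_pos: [0.4828, -0.439, 0.0315]
tcp_rot: [180.0, 0.0, 90.0]
wrist_force: [-0.3, 0.1, -1.6]
opening: 0.0419
grasp_force: 42.7
time: 9.28
ee_pos: [0.4948, -0.3019, 0.1517]
tcp_rot: [179.9, 0.0, 90.0]
wrist_force: [0.6, 1.3, -0.6]
opening: 0.0624
grasp_force: 0.0
0.67 [235.5, 179.5] [0.63741933 0.15354578]
0.53 [208.9, 234.9] [0.48238775 0.22036682]
```

```bash
python3 -m inch '[[[73,60,5,0,0,0,0],[73,60,5,0,0,0,0],[73,60,5,0,0,0,0],[73,60,5,0,0,0,0],[73,60,5,0,0,0,0],[73,60,5,0,0,0,0],[73,55,5,0,0,0,0],[73,12,2,0,0,0,0]]]'; python3 -m inch '[[[73,0,0,20,0,0,0],[73,0,0,20,0,0,0],[73,0,0,0,0,0,0]]]'
python3 - <<'E'
from h import *
c=cam("top");save(c,"t3.png");s=cam("scene");save(s,"s3.png")
print(bot.get_obs()["ee_pos"])
h=cv2.cvtColor(s["pixels"],cv2.COLOR_RGB2HSV); m=cv2.inRange(h,(45,90,40),(85,255,255));m[:180]=0;m[280:]=0;m[:,:180]=0;m[:,290:]=0
n,l,st,ce=cv2.connectedComponentsWithStats(m)
for i in range(1,n):
    if st[i,4]>20: print(ce[i],st[i],onz(s,ce[i],.057)[:2])
E
```

```text
time: 10.38
ee_pos: [0.5318, 0.1266, 0.1512]
tcp_rot: [180.0, -0.0, 90.2]
wrist_force: [-0.5, -0.7, -1.3]
opening: 0.0624
grasp_force: 0.0
time: 10.75
ee_pos: [0.531, 0.123, 0.11]
tcp_rot: [-179.9, 0.0, 90.0]
wrist_force: [-0.1, 0.5, 0.2]
opening: 0.0622
grasp_force: 0.0
[0.53191164 0.1233649  0.11195713]
[210.41358025 205.41975309] [202 200  17  12 162] [0.64053494 0.1573749 ]
[241.78235294 217.91764706] [235 212  16  13 170] [0.53276515 0.12971849]
```

```bash
python3 -m inch '[[[73,6,0,20,0,0,0],[73,0,0,40,0,0,0],[73,0,0,25,0,0,0],[73,0,0,0,0,0,0],[30,0,0,0,0,0,0],[30,0,0,0,0,0,0],[30,0,0,0,0,0,0],[30,0,0,0,0,0,0]]]'; python3 -m inch '[[[30,0,0,-30,0,0,0],[30,0,0,-30,0,0,0],[30,0,0,-20,0,0,0],[30,0,0,0,0,0,0],[30,0,0,0,0,0,0],[30,0,0,0,0,0,0],[30,0,0,0,0,0,0]]]'; python3 -m inch '[[[30,0,0,0,0,0,0]]]';python3 -m inch '[[[30,0,0,0,0,0,0]]]'
```

```text
time: 11.85
ee_pos: [0.5327, 0.1301, 0.0285]
tcp_rot: [179.8, -0.0, 90.0]
wrist_force: [-2.0, -1.8, 7.1]
opening: 0.0422
grasp_force: 41.7
time: 12.72
ee_pos: [0.5313, 0.1299, 0.1055]
tcp_rot: [-179.9, 0.0, 90.0]
wrist_force: [-0.4, 0.0, -2.6]
opening: 0.0419
grasp_force: 42.1
time: 12.85
ee_pos: [0.5315, 0.13, 0.1059]
tcp_rot: [-180.0, 0.0, 90.0]
wrist_force: [-0.7, -0.3, -3.0]
opening: 0.0418
grasp_force: 42.1
time: 12.98
ee_pos: [0.5316, 0.13, 0.1062]
tcp_rot: [-180.0, 0.0, 90.0]
wrist_force: [-0.2, 1.0, -3.8]
opening: 0.0422
grasp_force: 42.1
```

About −3 N or more, so the middle jar is full. It goes to the bay's right place at about (0.5605,−0.238).

```bash
python3 -m inch '[[[30,-20,2,-20,0,0,0],[30,-45,3,-20,0,0,0],[30,-55,4,0,0,0,0],[30,-58,5,0,0,0,0],[30,-58,5,0,0,0,0],[30,-55,4,0,0,0,0],[30,-47,3,0,0,0,0],[30,-30,3,0,0,0,0]]]'; python3 -m inch '[[[30,0,0,20,0,0,0],[30,0,0,30,0,0,0],[30,0,0,20,0,0,0],[30,0,0,0,0,0,0],[30,0,0,0,0,0,0]]]'
python3 - <<'E'
from h import *
c=cam("top");s=cam("scene")
o=bot.get_obs();print(o["ee_pos"],o["wrist_force"])
a=c["pixels"][150:270,320:400,::-1];b=s["pixels"][150:240,280:400,::-1]
cv2.imwrite("pics/p2.png",np.hstack([cv2.resize(a,(320,480)),cv2.resize(b,(480,480)[0:1]+(360,)) if 0 else cv2.copyMakeBorder(cv2.resize(b,(480,360)),0,120,0,0,0)]))
for r in finder.mark_of("scene","bay_center")[:2]: print(r["conf"],onz(s,r["position"],.014))
E
```

```text
time: 13.98
ee_pos: [0.5605, -0.2403, 0.1461]
tcp_rot: [-180.0, 0.0, 89.9]
wrist_force: [-0.0, 0.2, -2.1]
opening: 0.0419
grasp_force: 42.2
time: 14.6
ee_pos: [0.5611, -0.2381, 0.0774]
tcp_rot: [179.9, 0.0, 90.0]
wrist_force: [-0.6, -0.1, -2.6]
opening: 0.0419
grasp_force: 42.6
[ 0.56135884 -0.23818071  0.07769726] [-0.09521015  0.06586505 -2.67061294]
0.56 [ 0.54892257 -0.18814105  0.014     ]
```

View pics/p2.png

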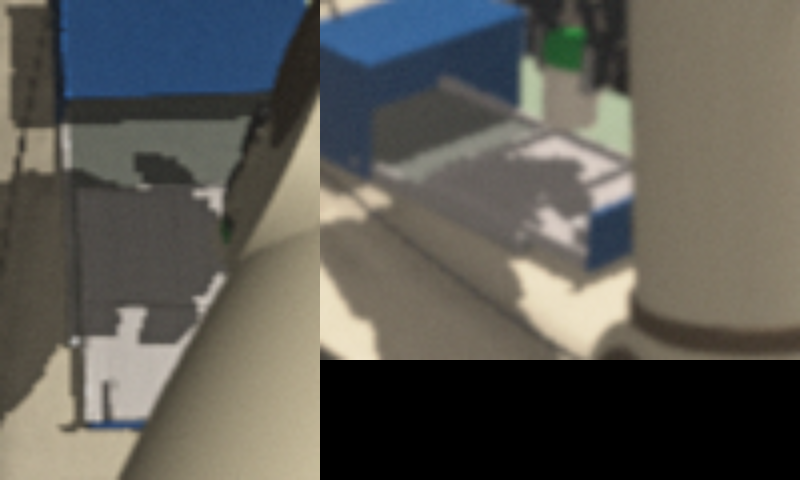

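Jar is above the right half of the bay: cap sliver at crop (227,230), bay rows 185–305. I'll lower and release it.

```bash
python3 -m inch '[[[30,0,-1,20,0,0,0],[30,0,0,13,0,0,0],[30,0,0,2,0,0,0],[30,0,0,0,0,0,0]]]'; python3 -m inch '[[[73,0,0,0,0,0,0],[73,0,0,0,0,0,0],[73,0,0,0,0,0,0],[73,0,0,-40,0,0,0],[73,0,0,-40,0,0,0],[73,30,0,-30,0,0,0],[73,60,5,0,0,0,0],[73,60,10,0,0,0,0]]]'
```

```text
time: 15.25
ee_pos: [0.5604, -0.238, 0.0425]
tcp_rot: [179.9, 0.0, 90.0]
wrist_force: [-0.8, 2.4, 3.5]
opening: 0.0416
grasp_force: 43.9
time: 16.25
ee_pos: [0.5747, -0.0869, 0.1519]
tcp_rot: [179.9, 0.0, 89.9]
wrist_force: [0.3, 0.2, -0.2]
opening: 0.0621
grasp_force: 0.0
```

```bash
python3 -m inch '[[[68,55,14,0,0,0,0],[68,55,14,0,0,0,0],[68,55,14,0,0,0,0],[68,50,12,0,0,0,0],[68,22,8,0,0,0,0],[68,0,0,20,0,0,0],[68,0,0,15,0,0,0],[68,0,0,0,0,0,0]]]'
python3 - <<'E'
from h import *
s=cam("scene")
print(bot.get_obs()["ee_pos"])
h=cv2.cvtColor(s["pixels"],cv2.COLOR_RGB2HSV); m=cv2.inRange(h,(45,90,40),(85,255,255));m[:180]=0;m[280:]=0;m[:,:180]=0;m[:,400:]=0
n,l,st,ce=cv2.connectedComponentsWithStats(m)
for i in range(1,n):
    if st[i,4]>20: print(ce[i],st[i],onz(s,ce[i],.057)[:2])
c=cam("top")
a=c["pixels"][120:220,190:290,::-1];b=s["pixels"][130:230,160:260,::-1]
cv2.imwrite("pics/p3.png",np.hstack([cv2.resize(x,(400,400)) for x in(a,b)]))
E
```

```text
time: 17.25
ee_pos: [0.6358, 0.1485, 0.1147]
tcp_rot: [-179.8, 0.0, 90.0]
wrist_force: [0.1, 0.2, 0.5]
opening: 0.058
grasp_force: 0.0
[0.63625697 0.14858648 0.11598902]
[210.40506329 205.34810127] [203 200  16  12 158] [0.64090647 0.15718343]
```

View pics/p3.png

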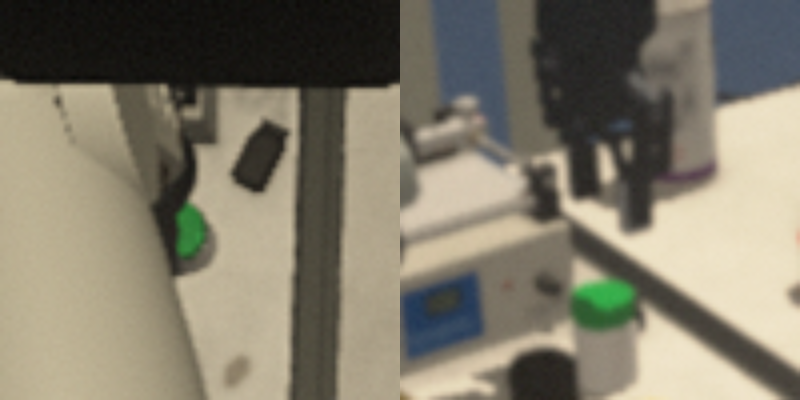

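```bash
python3 - <<'E'
from h import *
s=cam("scene"); f=lambda u,v:(160+(u-400)/4,130+v/4)
print("instr front right bottom",onz(s,f(570,332),0),"mid bottom",onz(s,f(495,365),0))
X=onz(s,f(570,332),0); 
for z in(.05,.06,.07,.08): print(z,proj(s,np.array([X[0],X[1],z])),"want row",130+222/4)
E
```

```text
instr front right bottom [0.71258086 0.14488492 0.        ] mid bottom [7.01818314e-01 2.08811732e-01 1.11022302e-16]
0.05 [201.17603626 196.87448856] want row 185.5
0.06 [200.90630084 193.58918584] want row 185.5
0.07 [200.63488186 190.28337794] want row 185.5
0.08 [200.36176353 186.95687229] want row 185.5
```

Instrument front is at x≈0.71 and the finger backs reach only 0.682, so there is room. I'll go down on the far jar.

```bash
python3 -m inch '[[[68,8,3,15,0,0,0],[68,0,0,40,0,0,0],[68,0,0,33,0,0,0],[68,0,0,0,0,0,0],[30,0,0,0,0,0,0],[30,0,0,0,0,0,0],[30,0,0,0,0,0,0],[30,0,0,0,0,0,0]]]'; python3 -m inch '[[[30,0,0,-30,0,0,0],[30,0,0,-30,0,0,0],[30,0,0,-20,0,0,0],[30,0,0,0,0,0,0],[30,0,0,0,0,0,0],[30,0,0,0,0,0,0],[30,0,0,0,0,0,0]]]'; python3 -m inch '[[[30,0,0,0,0,0,0]]]';python3 -m inch '[[[30,0,0,0,0,0,0]]]'
```

```text
time: 18.4
ee_pos: [0.6403, 0.1572, 0.0296]
tcp_rot: [179.9, -0.0, 90.0]
wrist_force: [-0.8, -0.4, 4.1]
opening: 0.0414
grasp_force: 41.7
time: 19.27
ee_pos: [0.6392, 0.157, 0.1073]
tcp_rot: [-179.9, 0.0, 90.0]
wrist_force: [0.4, 0.9, -4.0]
opening: 0.041
grasp_force: 42.2
time: 19.4
ee_pos: [0.6395, 0.157, 0.1079]
tcp_rot: [-180.0, 0.0, 90.0]
wrist_force: [-0.2, -0.1, -4.4]
opening: 0.0408
grasp_force: 42.2
time: 19.52
ee_pos: [0.6396, 0.157, 0.1082]
tcp_rot: [-180.0, 0.0, 90.0]
wrist_force: [0.7, 0.2, -3.7]
opening: 0.0412
grasp_force: 42.2
```

About −4 N: full. It goes to the bay's left place at (0.5575,−0.172).

```bash
python3 -m inch '[[[30,-20,-10,-20,0,0,0],[30,-45,-14,-20,0,0,0],[30,-55,-14,0,0,0,0],[30,-55,-14,0,0,0,0],[30,-55,-12,0,0,0,0],[30,-50,-10,0,0,0,0],[30,-35,-6,0,0,0,0],[30,-14,-2,0,0,0,0]]]'; python3 -m inch '[[[30,0,0,20,0,0,0],[30,0,0,30,0,0,0],[30,0,0,20,0,0,0],[30,0,0,0,0,0,0],[30,0,0,0,0,0,0]]]'
```

```text
time: 20.52
ee_pos: [0.5568, -0.1744, 0.1496]
tcp_rot: [179.9, 0.0, 89.9]
wrist_force: [-0.6, -1.2, -3.0]
opening: 0.0413
grasp_force: 42.6
time: 21.15
ee_pos: [0.5582, -0.1719, 0.0798]
tcp_rot: [179.9, 0.0, 90.0]
wrist_force: [-0.3, -0.1, -4.4]
opening: 0.0415
grasp_force: 42.5
```

```bash
python3 -m inch '[[[30,0,-1,20,0,0,0],[30,0,0,15,0,0,0],[30,0,0,2,0,0,0],[30,0,0,0,0,0,0]]]'; python3 -m inch '[[[68,0,0,0,0,0,0],[68,0,0,0,0,0,0],[68,0,0,0,0,0,0],[68,0,0,-40,0,0,0],[68,0,0,-45,0,0,0],[0,-5,-50,-20,0,0,0],[0,-15,-60,0,0,0,0],[0,-15,-60,0,0,0,0]]]'; python3 -m inch '[[[0,-3,-25,0,0,0,0],[0,0,0,0,0,0,0]]]'
python3 - <<'E'
from h import *
c=cam("top");s=cam("scene")
print(bot.get_obs()["ee_pos"])
for n,k,z in(("top","push_plate",.036),("top","bay_center",.014),("top","hood_front",0),("scene","push_plate",.036),("top","jar_a_center",.046)):
    for r in finder.mark_of(n,k)[:6]: print(n,k,round(r["conf"],2),np.round(onz(c if n=="top" else s,r["position"],z)[:2],4))
cv2.imwrite("pics/p4.png",cv2.resize(c["pixels"][140:300,320:480,::-1],(600,600)))
E
```

```text
time: 21.65
ee_pos: [0.5578, -0.1721, 0.0431]
tcp_rot: [179.8, 0.0, 90.0]
wrist_force: [-0.1, 1.8, 5.8]
opening: 0.0411
grasp_force: 44.5
time: 22.65
ee_pos: [0.3852, -0.2071, 0.1464]
tcp_rot: [180.0, 0.0, 90.1]
wrist_force: [-1.0, -0.9, -0.4]
opening: 0.0033
grasp_force: 0.0
time: 22.9
ee_pos: [0.3606, -0.2104, 0.1468]
tcp_rot: [179.9, 0.0, 89.9]
wrist_force: [0.1, 0.4, 0.6]
opening: 0.0004
grasp_force: 0.0
[ 0.36212405 -0.21016342  0.14653535]
top push_plate 0.89 [ 0.4399 -0.2123]
top bay_center 0.64 [ 0.5543 -0.2042]
top bay_center 0.63 [ 0.4439 -0.2049]
top bay_center 0.53 [ 0.6481 -0.1926]
top hood_front 0.82 [ 0.6492 -0.1963]
scene push_plate 0.71 [ 0.4321 -0.1928]
top jar_a_center 0.62 [0.5758 0.2273]
top jar_a_center 0.6 [ 0.5553 -0.1682]
top jar_a_center 0.55 [0.4805 0.2099]
```

View pics/p4.png

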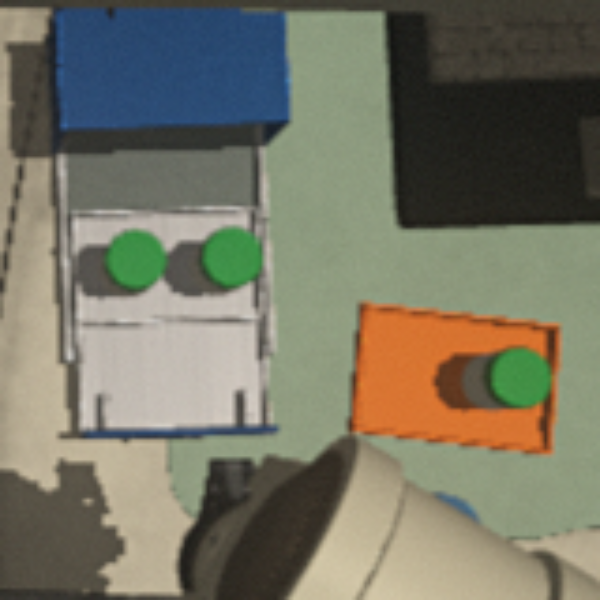

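Two full jars stand in the bay (crop 136,260 and 232,257) and the empty one in the orange tray (520,378). The shut hand is in front of the plate at (230,480). I'll lower it and push home.

```bash
python3 -m inch '[[[0,0,0,45,0,0,0],[0,0,0,50,0,0,0],[0,0,0,30,0,0,0],[0,0,20,0,0,0,0],[0,0,10,0,0,0,0],[0,0,6,0,0,0,0],[0,0,6,0,0,0,0],[0,0,6,0,0,0,0]]]'; python3 -m inch '[[[0,0,6,0,0,0,0],[0,0,8,0,0,0,0],[0,0,10,0,0,0,0],[0,1,12,0,0,0,0],[0,1,12,0,0,0,0],[0,1,12,0,0,0,0]]]';  python3 -m inch '[[[0,1,12,0,0,0,0],[0,1,12,0,0,0,0],[0,1,12,0,0,0,0]]]'
```

```text
time: 24.25
ee_pos: [0.4101, -0.2101, 0.0215]
tcp_rot: [180.0, 0.0, 90.0]
wrist_force: [0.5, 0.8, 0.5]
opening: -0.0002
grasp_force: 0.0
time: 25.0
ee_pos: [0.4706, -0.207, 0.0213]
tcp_rot: [-180.0, 0.0, 90.0]
wrist_force: [-2.7, -2.1, -0.5]
opening: -0.0001
grasp_force: 0.9
time: 25.38
ee_pos: [0.5065, -0.2039, 0.0213]
tcp_rot: [-180.0, 0.0, 90.0]
wrist_force: [-2.0, -0.4, -0.0]
opening: -0.0002
grasp_force: 0.9
```

```bash
python3 -m inch '[[[0,1,12,0,0,0,0],[0,0,10,0,0,0,0],[0,0,8,0,0,0,0]]]'; python3 -m inch '[[[0,0,5,0,0,0,0],[0,0,4,0,0,0,0],[0,0,4,0,0,0,0]]]';  python3 -m inch '[[[0,0,2,0,0,0,0],[0,0,2,0,0,0,0],[0,0,2,0,0,0,0]]]'
python3 - <<'E'
from h import *
c=cam("top");
for k,z in(("push_plate",.036),("hood_front",0)):
    for r in finder.mark_of("top",k)[:2]: print(k,round(r["conf"],2),np.round(onz(c,r["position"],z)[:2],4))
E
```

```text
time: 25.75
ee_pos: [0.5363, -0.2027, 0.0212]
tcp_rot: [-180.0, -0.0, 90.0]
wrist_force: [-2.2, 0.7, 0.1]
opening: -0.0003
grasp_force: 0.8
time: 26.12
ee_pos: [0.5479, -0.2029, 0.0211]
tcp_rot: [-179.9, -0.0, 90.0]
wrist_force: [-19.6, 0.3, 9.9]
opening: -0.0004
grasp_force: 10.0
time: 26.5
ee_pos: [0.5479, -0.2028, 0.0211]
tcp_rot: [-179.2, -0.0, 89.9]
wrist_force: [-46.4, 2.4, 25.6]
opening: 0.0003
grasp_force: 23.5
push_plate 0.57 [ 0.5731 -0.2038]
hood_front 0.91 [ 0.655  -0.2027]
hood_front 0.36 [ 0.4914 -0.4158]
```

The force jumped while the position stayed at 0.548, so the tray is against its stop. I'll back off, rise clear and check.

```bash
python3 -m inch '[[[0,0,-10,0,0,0,0],[0,0,-20,0,0,0,0],[0,0,-40,0,0,0,0],[0,0,-50,0,0,0,0],[0,0,-50,-30,0,0,0],[0,0,0,-50,0,0,0],[0,0,0,-40,0,0,0],[0,0,0,0,0,0,0]]]'
python3 - <<'E'
from h import *
c=cam("top");s=cam("scene")
print(bot.get_obs()["ee_pos"],bot.get_obs()["wrist_force"])
for k,z in(("push_plate",.036),("hood_front",0),("spool",0),("tape",0)):
    for r in finder.mark_of("top",k)[:2]: print(k,round(r["conf"],2),np.round(onz(c,r["position"],z)[:2],4))
a=cv2.resize(c["pixels"][140:300,290:480,::-1],(400,337));b=cv2.resize(s["pixels"][120:255,240:400,::-1],(400,337))
cv2.imwrite("pics/p5.png",np.hstack([a,b]))
E
```

```text
time: 27.65
ee_pos: [0.3863, -0.204, 0.1449]
tcp_rot: [179.6, 0.2, 90.0]
wrist_force: [-0.0, -0.0, -0.3]
opening: -0.0002
grasp_force: 0.0
[ 0.38507656 -0.20321254  0.1414177 ] [-0.8206067  -0.19056504 -0.37556411]
push_plate 0.7 [ 0.5658 -0.2073]
push_plate 0.43 [ 0.6492 -0.1992]
hood_front 0.74 [ 0.6489 -0.1974]
hood_front 0.18 [ 0.4919 -0.4139]
spool 0.63 [ 0.6605 -0.0418]
spool 0.47 [ 0.6524 -0.2008]
```

View pics/p5.png

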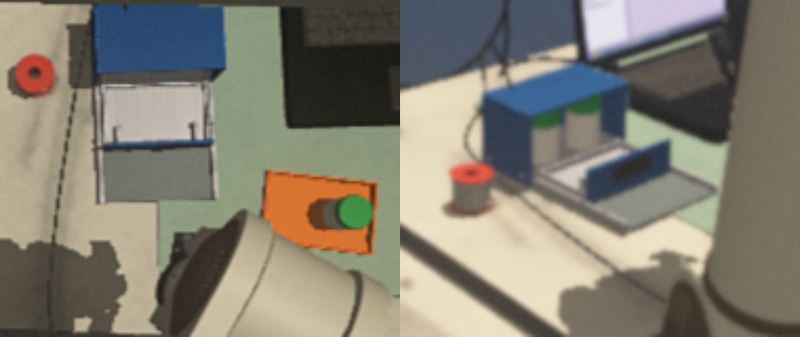

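The tray is home: the plate is about 83 mm in front of the hood edge, against 87 nominal, and it hit the stop. Both full jars stand upright under the hood (530–600,130), the empty one is in the orange tray (355,212), and the spool is where it was (35,75). I'll hand it in.

```bash
python3 -m inch '[[[0,0,0,0,0,0,0],[0,0,0,0,0,0,0]]]'; python3 -c "
from workcell import bot
print(bot.job_done())"
```

```text
time: 28.2
ee_pos: [0.3846, -0.2029, 0.141]
tcp_rot: [-180.0, -0.0, 90.0]
wrist_force: [-0.1, 0.5, 0.9]
opening: 0.0001
grasp_force: 0.0
the job is handed in; nothing more can be done
None
```

The job is handed in at about 28 s of the 72 s allowed, no verdict shown: the two full jars stand in the stock tray, pushed against its stop under the hood; the empty jar is upright in the orange tray; I left the spool and tape alone, though the last look didn't locate the tape.

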